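# Tip the adapter plate out of its pocket and fit it on the test stand's studs

## Robot

A 6-joint arm with a two-finger parallel gripper is mounted at the origin on the work surface. World frame = base frame: x ahead of the robot, y to its left, z up, the work surface at z = 0. Lengths are in mm, angles in rad, forces in N, time in s.
With the tool pointing down it reaches from about 375 to 925 mm from the base axis. Payload 5.7 kg.
Tool frame: the origin (TCP) lies at the very end of the fingers, on their centre line; the grasp point (between the pads) lies bot.pinch_z behind it (bot.pinch_z is the distance from the TCP to the grasp point, in mm); z points along the fingers, y is the line along which they close (so a half turn about z gives the same grasp; the last joint's range is limited). The gripper opens to 88 mm and grips with 3 to 60 N. Pads are 20 mm wide; open, the fingers measure 115 mm over their backs; the gripper's body (75 mm by 178 mm) begins 61 mm behind the grasp point.
Start: joints at [-1.273, 0.359, 1.51, -0, 1.272, -0.115], TCP at [240.687, -549.574, 222.623] pointing down, gripper open.
Joint ranges: [-2.97, 2.97], [-1.01, 2.36], [0.21, 2.38], [-0.96, 4.11], [0.2, 2.71], [-2.98, 2.98]. Speed limits (rad/s): [2.39, 2.39, 3.14, 3.14, 3.14, 3.14].

## Interface

Orientations are given as a 3x3 rotation matrix whose columns are the frame's x, y, z axes.
In Python, from rig import bot gives the robot as it stands. The module is installed in compiled form; this text tells all that it offers.
- The arm moves only by the tool servo_tool, never from a script. Its argument "rows" is a list of rows, each an object of numbers: "ax", "ay", "az": the turn, a rotation vector about the tool's x, y, z in rad; "dx", "dy", "dz": the shift along the tool's x, y, z in mm; "gripper": the gripper command: -1 is fully open, 1 is shut, values between are in proportion. A call has 1 to 12 rows; each row is the pose to reach, as a shift and turn from the pose commanded when the call began, along the tool's axes at that moment; what a row does not reach only later rows make up. A row lasts 1/8 s, in which the tool goes at most 62.5 mm and 10.7 degrees, less where a joint would pass 70% of its speed; a pose out of reach is approached as far as the arm can. A call with a gripper value outside its range is refused whole. The fingers move at their own pace and stop on an object; the grip force is fixed at half the most. Time passes only in rows, so rows that repeat a pose let the fingers close. It gives the time, the measured TCP pose, the force, the opening and the grip force at its end, in the units of the state.
- bot.read_state(): the state, without advancing time (a new reading comes with each control period).
- bot.get_image(name): name is "scene" or "side" or "wrist"; returns the picture (420x560x3 uint8, red, green, blue); there is no depth.
- bot.calibration(name): a dict with "mtx" (3x3 intrinsics, pixels), "dist_coeffs" ([k1, k2, p1, p2, k3] as OpenCV has them; the pictures are not rectified), "R" (3x3) and "t" (3): a world point X has camera coordinates R X + t; the wrist camera has in their place "tool_from_camera" (4x4, takes a point from camera to tool coordinates, whose origin is the TCP and whose axes are the flange's). Camera axes: x right, y down, z forward; pixel columns grow to the right and rows downward; lengths in mm; the calibration is good to about 2 mm. A picture is of the moment at which its call begins: read the wrist's pose just before it. calibration takes no time and is no camera call.
- bot.sign_off(): hands the job in; it is judged then, once.
The state is a dict: "time": time; "joint_positions": joint angles; "joint_vel": joint speeds; "joint_efforts": joint torques, N m; "ee_pos": TCP position; "eef_rot": TCP orientation; "force": force on the tool from outside, world axes, zero at the start; "wrist_torque": the same for the moment, N m; "finger_gap": finger opening in mm; "grasp_force": force on a finger pad.
Only numpy, scipy, OpenCV 4.12 (cv2) and the standard library are available. Lean on these libraries where they do the work, as an engineer would, in place of code of your own. Each camera call takes 0.05 s, during which the arm holds its last target. There are 200 camera calls.

## Task

Take the aluminium adapter plate from its close-fitting pocket: press down its two-hole end so that the other end tips up to be gripped. Then turn the plate to match the three upright studs of the mounting head, slide it on until it lies flat and fully home, and let go, without shifting the other things on the bench.

Things in the scene. Friction and masses are not known exactly. Their poses are not given: they have to be found in the camera images.
- tray: dark slate block fixed to the bench, 228 (x) x 121 (y) x 50 mm high, with an open-topped pocket 168 x 61 mm along its x, 30 mm walls; the level plate is flush with its top. Origin: centre of the underside; z up. In the end wall at -x a thumb notch 41 mm wide is cut down to 18 mm above the bench.
- plate: loose aluminium plate, 160 (x) x 58 (y) x 12 mm, about 0.28 kg. Origin: centre of the underside. Starts level in the pocket, origin 38 mm above the bench over the tray's, x along the tray's x. 15 mm holes: one at (58, 0), a pair at (-55, 14.5) and (-55, -14.5) mm; a larger 33 mm bore at (4, 0). Once tipped, it can be gripped across its width some 40 mm from its centre towards +x, square to its face.
- cradle (a joint): rocker under the plate, rad: 0 level, 0.42 fully tipped, plate's +x end about 40 mm up. Its stiff axle crosses the pocket at tray x = -20 mm, 38 mm above the bench, and stays where it is left. To tip: press the plate's top down near its -x (two-hole) edge, e.g. at plate (-70, 0) mm, by the notch; about 6 N moves it, full tip is about 20 mm down there.
- plate_single (a point): centre of the plate's single stud hole, at half thickness (plate frame 58, 0, 6 mm)
- plate_pair (a point): point midway between the plate's pair of stud holes, at half thickness (plate frame -55, 0, 6 mm)
- head: dark slate mounting head fixed to the bench: foot 200 x 110 x 12 mm with a bar 164 (x) x 46 (y) mm, narrower than the plate, its flat top face 50 mm above the bench. Origin: centre of underside; z up. Steel studs 12 mm thick, 32 mm tall, the last 10 mm tapering: one at (58, 0), two at (-55, +-14.5) mm. A fitted plate has its origin 50 mm above the head's and the same x direction.
- head_single (a point): foot of the single stud, on the face (head frame 58, 0, 50 mm)
- head_pair (a point): point on the face midway between the feet of the two paired studs (head frame -55, 0, 50 mm)
- pulley: bystander: dark steel ring, 90 mm across with a 32 mm bore, 22 mm high, lying flat; origin centre of underside
- wrench: bystander: steel wrench lying on the bench; origin centre of its underside
- tin: bystander: grey can, 72 mm across, 100 mm high; origin centre of underside
- starter: bystander: grey starter motor, about 180 mm long and 88 mm high, lying on its foot; origin under its centre
There are look-alikes about, which are no part of the job. Several things have the shape of the plate; the one meant has the colours described above. Leave any orange look-alike of the head alone.

How it is judged (in metres and radians):
On the way, in this order (a step that is already met when the one before it is completed fails the run):
1. the plate is tipped up in its pocket (rocker beyond 0.28 rad) (value of joint cradle above 0.28 rad and angle between plate's own z axis and vertical above 0.22 rad and horizontal distance between plate and tray below 0.05 m), for 0.1 s.
2. the plate is lifted clear of the pocket (height (world z) of each of plate_single, plate_pair above 0.07 m), for 0.1 s.
At the end, for the whole second after the job is handed in: The plate is on all three studs, both hole points within 4 mm sideways of their studs and both ends within 2.5 mm of lying flat on the face, at rest and released (horizontal distance between plate_single and head_single below 0.004 m and horizontal distance between plate_pair and head_pair below 0.004 m and z of plate_single in the frame of head_single below 0.0085 m and z of plate_pair in the frame of head_pair below 0.0085 m and linear speed of plate below 0.02 m/s); the robot touches nothing.
It fails at once if a bystander is shifted by more than 30 mm (distance of any of pulley, wrench, tin, starter from where it was at the start of the episode above 0.03 m).
It also fails if it takes over 54 s, if anything falls off the work surface, if the arm or the gripper's body presses on something with over 40 N, if the wrist force passes 120 N, or if a joint passes its speed limit or range.

## Working session

There is one attempt and no reset: what is moved stays moved. The work goes in short steps, Python scripts to look and compute and a tool call to move; the robot and the scene stay as the last step left them, time stands still between calls to the robot, and variables do not carry over. Pictures are saved under pics/ and viewed, at most 10 in all, crops included, and the job is handed in when it is done.

Besides the shell and the picture viewer there is one more tool, called as name(argument=value, ...), one argument or row to a line, values as JSON. servo_tool: Moves the arm, as the interface text tells. Its arguments: {"type":"object","properties":{"rows":{"type":"array"}},"required":["rows"]}

```bash
mkdir -p pics; cat > h.py <<'E'
import numpy as np, cv2
from rig import bot
def save(name,fn):
    im=bot.get_image(name); cv2.imwrite('pics/'+fn,im[:,:,::-1]); return im
def cam(name,st=None):
    c=bot.calibration(name); K=np.array(c['mtx'],float); D=np.array(c['dist_coeffs'],float)
    if 'R' in c: return K,D,np.array(c['R'],float),np.array(c['t'],float).ravel()
    T=np.array(c['tool_from_camera'],float); W=np.eye(4); W[:3,:3]=st['eef_rot']; W[:3,3]=st['ee_pos']
    M=np.linalg.inv(W@T); return K,D,M[:3,:3],M[:3,3]
def ray(c,px,z):
    K,D,R,t=c; p=cv2.undistortPoints(np.array(px,float).reshape(-1,1,2),K,D).reshape(-1,2)
    d=np.c_[p,np.ones(len(p))]@R; o=-R.T@t
    return o+d*((z-o[2])/d[:,2])[:,None]
def proj(c,X):
    K,D,R,t=c; return cv2.projectPoints(np.array(X,float).reshape(-1,1,3),cv2.Rodrigues(R)[0],t,K,D)[0].reshape(-1,2)
E
python3 - <<'E'
from h import *
s=bot.read_state();print(s, bot.pinch_z)
a=save('scene','s0.png');b=save('side','d0.png');w=save('wrist','w0.png')
for n in('scene','side'):
    K,D,R,t=cam(n);print(n,(-R.T@t).round(),R[2].round(2),K[0,0])
cv2.imwrite('pics/two.png',cv2.resize(np.hstack([a,b])[:,:,::-1],(800,300)))
E
```

```text
{'time': 0.0, 'joint_positions': array([-1.27309059e+00,  3.59509108e-01,  1.51141292e+00, -5.28459727e-05,
        1.27249672e+00, -1.15052513e-01]), 'joint_vel': array([ 3.74857779e-04, -1.45514548e-03,  5.52317131e-04,  9.60564859e-05,
       -2.77267598e-04, -1.26416049e-03]), 'joint_efforts': array([ 8.84924339e-04, -5.15367758e+01, -2.70722294e+01,  6.78394362e-02,
        3.52291355e-02, -1.38087721e-04]), 'ee_pos': array([ 240.48183187, -548.9519286 ,  221.81457727]), 'eef_rot': array([[ 9.16011668e-01,  4.01151196e-01, -5.83933318e-04],
       [ 4.01151590e-01, -9.16010047e-01,  1.73094863e-03],
       [ 1.59483328e-04, -1.81981492e-03, -9.99998331e-01]]), 'force': array([ 0.45500101, -0.14830749,  0.5592976 ]), 'wrist_torque': array([-0.01609623,  0.0001761 ,  0.04534263]), 'grasp_force': 0.0, 'finger_gap': 87.66018226829752} 18.700000000000003
scene [1307.  611. 1205.] [-0.5  -0.45 -0.74] 538.9197822795849
side [507. 843. 956.] [ 0.01 -0.73 -0.69] 410.8057438243398
```

View pics/s0.png

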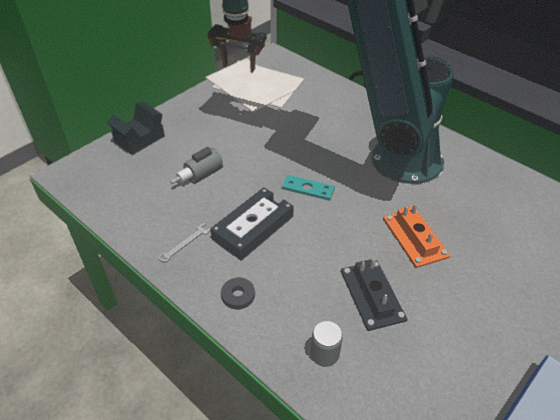

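View pics/d0.png

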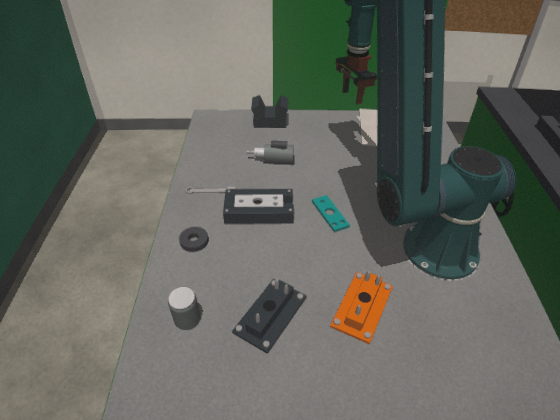

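Scene: the aluminium plate is in the slate tray at (252,218) scene / (259,201) side. The look-alike is the teal loose plate at (308,187), which has the wrong colour. The dark slate head is at (374,293) scene / (270,313) side, and its orange look-alike at (416,237) is to be left alone. I'll confirm both in one enlarged crop.

```bash
python3 - <<'E'
from h import *
a=cv2.imread('pics/s0.png');b=cv2.imread('pics/d0.png')
f=lambda im,x,y:cv2.resize(im[y:y+75,x:x+100],(400,300),interpolation=cv2.INTER_CUBIC)
cv2.imwrite('pics/crop1.png',np.vstack([np.hstack([f(a,205,183),f(a,325,257)]),np.hstack([f(b,209,165),f(b,220,275)])]))
E
```

```text
(no output)
```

View pics/crop1.png

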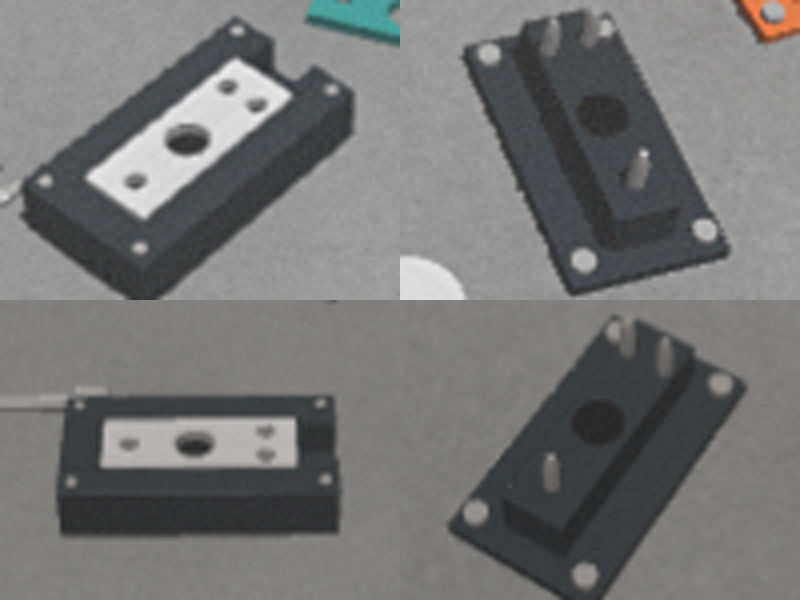

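The crop confirms it: a white aluminium plate in the slate tray (the notch is on the pair-hole end), and a slate head with three studs. I'll fit poses from these pixels.

```bash
cat >> h.py <<'E'
from scipy.optimize import least_squares
def fit(obs,p0):
    # obs: list (cam, pts Nx3 local, px Nx2); pose x,y,yaw
    def pose(p,P):
        c,s=np.cos(p[2]),np.sin(p[2]); P=np.array(P,float); return np.c_[P[:,0]*c-P[:,1]*s+p[0],P[:,0]*s+P[:,1]*c+p[1],P[:,2]]
    f=lambda p:np.concatenate([(proj(c,pose(p,P))-np.array(q)).ravel() for c,P,q in obs])
    r=least_squares(f,p0,x_scale=[100,100,1],loss='soft_l1'); return r.x,f(r.x).reshape(-1,2)
E
python3 - <<'E'
from h import *
S=cam('scene');D=cam('side')
o=lambda L,x,y:(np.array(L)+.5)/4-.5+[x,y]
pl=[[58,0,50],[-55,14.5,50],[-55,-14.5,50],[4,0,50]]
ps=o([(135,181),(257,104),(228,86),(187,140)],205,183)
pd=o([(129,143),(265,155),(265,131),(195,145)],209,165)
for nm,c,q in(('S',S,ps),('D',D,pd)): 
    x,r=fit([(c,pl,q)],[500,100,0]);print('tray',nm,x.round(3),r.round(1).tolist())
x,r=fit([(S,pl,ps),(D,pl,pd)],[500,100,0]);print('tray',x.round(3),r.round(1).tolist())
hd=[[-55,14.5,82],[-55,-14.5,82],[58,0,82],[4,0,50]]
# ordering test
hs=o([(151,22),(189,10),(243,152),(203,116)],325,257)
hdv=o([(265,40),(227,20),(150,155),(197,123)],220,275)
print(ray(S,hs,82).round(),ray(D,hdv,82).round())
for sw in (0,1):
  H=[hd[1],hd[0]]+hd[2:] if sw else hd
  for nm,ob in(('S',[(S,H,hs)]),('D',[(D,H,hdv)]),('SD',[(S,H,hs),(D,H,hdv)])):
    x,r=fit(ob,[520,400,.8]);print('head',sw,nm,x.round(3),r.round(1).tolist())
s=bot.read_state()
E
```

```text
tray S [ 5.74728e+02 -1.62939e+02  2.40000e-02] [[0.1, -0.0], [-0.1, 0.2], [-0.1, 0.0], [0.1, -0.2]]
tray D [ 5.73963e+02 -1.64586e+02  1.90000e-02] [[-0.1, 0.2], [0.2, 0.0], [0.1, 0.2], [-0.2, -0.4]]
tray [ 5.74236e+02 -1.63551e+02  2.30000e-02] [[0.0, -0.3], [-0.1, 0.1], [-0.1, -0.2], [0.1, -0.4], [-0.2, 0.4], [0.1, 0.2], [0.0, 0.3], [-0.3, -0.2]]
[[513. 184.  82.]
 [488. 197.  82.]
 [556. 289.  82.]
 [551. 254.  82.]] [[486. 198.  82.]
 [511. 182.  82.]
 [557. 286.  82.]
 [529. 263.  82.]]
head 0 S [526.178 239.969   1.003] [[11.7, -2.8], [-8.1, 2.4], [-0.1, 0.3], [0.1, -0.4]]
head 0 D [527.127 237.237   1.022] [[-0.1, -0.1], [0.0, 0.2], [-0.1, 0.1], [0.1, -0.2]]
head 0 SD [526.949 238.218   1.028] [[10.4, -3.0], [-9.3, 2.4], [-0.3, 0.0], [-0.6, -0.6], [-0.1, 0.2], [-0.0, 0.4], [0.1, 0.5], [0.2, 0.1]]
head 1 S [527.548 238.787   1.055] [[-0.2, -0.1], [0.4, 0.3], [0.3, 0.1], [-0.5, -0.3]]
head 1 D [527.597 237.06    1.037] [[-10.0, -5.0], [9.0, 4.7], [0.0, 0.2], [-0.0, -0.3]]
head 1 SD [527.675 238.247   1.048] [[-0.3, -0.3], [0.3, 0.2], [-0.1, 0.1], [-0.7, -0.4], [-10.2, -4.7], [8.8, 4.9], [0.2, 0.7], [-0.0, 0.1]]
```

```bash
cat >> h.py <<'E'
from scipy.spatial.transform import Rotation as Ro
def down(yaw,tilt=0):
    # tool x at yaw, z down; tilt: tool z tilted so that approach axis = -(plate normal) for plate whose +x end is up by tilt
    c,s=np.cos(yaw),np.sin(yaw); x=np.array([c*np.cos(tilt),s*np.cos(tilt),np.sin(tilt)]); y=np.array([s,-c,0]); return np.c_[x,y,np.cross(x,y)]
def go(p,R=None):
    s=bot.read_state(); R0=np.array(s['eef_rot']); R=R0 if R is None else R
    print('d',(R0.T@(np.array(p)-s['ee_pos'])).round(1),'a',Ro.from_matrix(R0.T@R).as_rotvec().round(3))
TR=(574.3,-163.8,.023); HD=(527.3,238,1.04)
def W(P,x,y,z=0): c,s=np.cos(P[2]),np.sin(P[2]); return np.array([P[0]+x*c-y*s,P[1]+x*s+y*c,z])
E
python3 - <<'E'
from h import *
print(bot.calibration('wrist')['tool_from_camera'])
go(W(TR,-69,0,200),down(TR[2]))
E
```

```text
[[-1.69735548e-03 -9.66608744e-01 -2.56251155e-01  7.24252656e+01]
 [ 9.99998549e-01 -1.67754647e-03 -2.95889132e-04  3.19017719e-01]
 [-1.43864197e-04 -2.56251285e-01  9.66610189e-01 -1.61240182e+02]
 [ 0.00000000e+00  0.00000000e+00  0.00000000e+00  1.00000000e+00]]
d [ 396.5 -245.2   22.4] a [-0.001  0.     0.39 ]
```

servo_tool(
  rows=[
    {"dx":40,"dy":-24.5,"dz":2,"az":0.04,"gripper":1},
    {"dx":90,"dy":-55,"dz":5,"az":0.13,"gripper":1},
    {"dx":140,"dy":-86,"dz":8,"az":0.26,"gripper":1},
    {"dx":190,"dy":-117,"dz":11,"az":0.39,"gripper":1},
    {"dx":240,"dy":-148,"dz":14,"az":0.39,"gripper":1},
    {"dx":290,"dy":-179,"dz":17,"az":0.39,"gripper":1},
    {"dx":340,"dy":-210,"dz":20,"az":0.39,"gripper":1},
    {"dx":380,"dy":-235,"dz":22,"az":0.39,"gripper":1},
    {"dx":396.5,"dy":-245.2,"dz":22.4,"az":0.39,"gripper":1},
    {"dx":396.5,"dy":-245.2,"dz":22.4,"az":0.39,"gripper":1},
    {"dx":396.5,"dy":-245.2,"dz":22.4,"az":0.39,"gripper":1},
  ],
)

```text
$.rows[0]: bad value
```

```bash
python3 - <<'E'
from h import *
s=bot.read_state();print(s['time'],s['ee_pos'],s['finger_gap'])
save('wrist','w1.png');c=cam('wrist',s)
for P in [(58,0),(-55,14.5),(-55,-14.5),(4,0)]: print(P,proj(c,W(TR,*P,50)).round(1))
E
```

```text
0.15 [ 240.56182151 -549.08218017  221.99753381] 87.92966971432001
(58, 0) [[ -93.7 -759. ]]
(-55, 14.5) [[-122.8 -451. ]]
(-55, -14.5) [[ -71.7 -419.1]]
(4, 0) [[ -94.6 -587.4]]
```

View pics/w1.png

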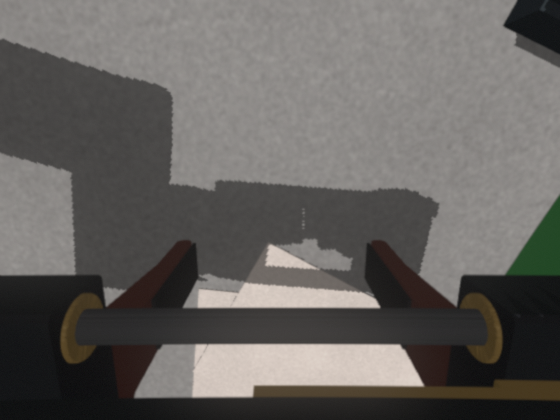

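The call was refused, so the picture only shows the bench under the start pose. Rows probably need all seven numbers.

servo_tool(
  rows=[
    {"ax":0,"ay":0,"az":0.04,"dx":40,"dy":-24.5,"dz":2,"gripper":1},
    {"ax":0,"ay":0,"az":0.13,"dx":90,"dy":-55,"dz":5,"gripper":1},
    {"ax":0,"ay":0,"az":0.26,"dx":140,"dy":-86,"dz":8,"gripper":1},
    {"ax":0,"ay":0,"az":0.39,"dx":190,"dy":-117,"dz":11,"gripper":1},
    {"ax":0,"ay":0,"az":0.39,"dx":240,"dy":-148,"dz":14,"gripper":1},
    {"ax":0,"ay":0,"az":0.39,"dx":290,"dy":-179,"dz":17,"gripper":1},
    {"ax":0,"ay":0,"az":0.39,"dx":340,"dy":-210,"dz":20,"gripper":1},
    {"ax":0,"ay":0,"az":0.39,"dx":380,"dy":-235,"dz":22,"gripper":1},
    {"ax":0,"ay":0,"az":0.39,"dx":396.5,"dy":-245.2,"dz":22.4,"gripper":1},
    {"ax":0,"ay":0,"az":0.39,"dx":396.5,"dy":-245.2,"dz":22.4,"gripper":1},
    {"ax":0,"ay":0,"az":0.39,"dx":396.5,"dy":-245.2,"dz":22.4,"gripper":1},
  ],
)

```text
time: 1.58
ee_pos: [504.9, -167.1, 200.2]
eef_rot: [[1.0, 0.022, -0.001], [0.022, -1.0, -0.0], [-0.001, 0.0, -1.0]]
force: [-0.6, 0.7, 0.5]
finger_gap: 0.5
grasp_force: 0.0
```

```bash
python3 - <<'E'
from h import *
s=bot.read_state();print(s['time'],s['ee_pos'],s['finger_gap'])
save('wrist','w2.png');c=cam('wrist',s)
for P in [(58,0),(-55,14.5),(-55,-14.5),(4,0)]: print(P,proj(c,W(TR,*P,50)).round(1))
go(W(TR,-69,0,55),down(TR[2]))
E
```

```text
1.575 [ 504.8644457  -167.07586702  200.23212551] 0.5178654430362065
(58, 0) [[279.4  54.3]]
(-55, 14.5) [[264.5 184.9]]
(-55, -14.5) [[295.2 184.8]]
(4, 0) [[279.6 120.1]]
d [  0.6  -1.9 145.3] a [ 0.     0.    -0.002]
```

View pics/w2.png

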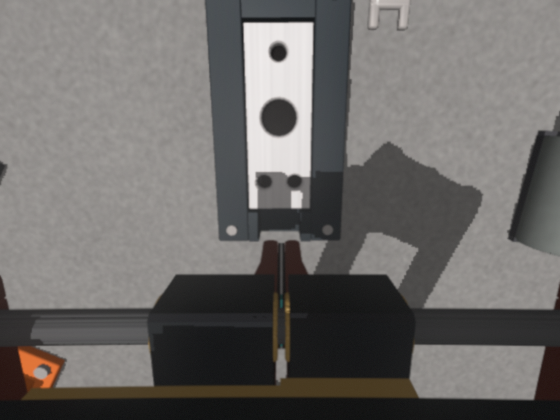

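Wrist view: single hole at (278,51), pair at (264,181)/(295,181), bore at (278,117). That is within 3 px of prediction, so the plate sits about 2 mm further in +x. Now I press.

servo_tool(
  rows=[
    {"ax":0,"ay":0,"az":0,"dx":0,"dy":-2,"dz":50,"gripper":1},
    {"ax":0,"ay":0,"az":0,"dx":0,"dy":-2,"dz":100,"gripper":1},
    {"ax":0,"ay":0,"az":0,"dx":0,"dy":-2,"dz":135,"gripper":1},
    {"ax":0,"ay":0,"az":0,"dx":0,"dy":-2,"dz":145,"gripper":1},
    {"ax":0,"ay":0,"az":0,"dx":0,"dy":-2,"dz":149,"gripper":1},
    {"ax":0,"ay":0,"az":0,"dx":0,"dy":-2,"dz":152,"gripper":1},
    {"ax":0,"ay":0,"az":0,"dx":0,"dy":-2,"dz":155,"gripper":1},
    {"ax":0,"ay":0,"az":0,"dx":0,"dy":-2,"dz":158,"gripper":1},
  ],
)

```text
time: 2.62
ee_pos: [505.1, -164.7, 43.8]
eef_rot: [[1.0, 0.024, -0.0], [0.024, -1.0, -0.002], [-0.0, 0.002, -1.0]]
force: [-6.1, -3.2, 7.6]
finger_gap: 0.6
grasp_force: 4.0
```

servo_tool(
  rows=[
    {"ax":0,"ay":0,"az":0,"dx":0,"dy":0,"dz":2,"gripper":1},
    {"ax":0,"ay":0,"az":0,"dx":0,"dy":0,"dz":4,"gripper":1},
    {"ax":0,"ay":0,"az":0,"dx":0,"dy":0,"dz":6,"gripper":1},
    {"ax":0,"ay":0,"az":0,"dx":0,"dy":0,"dz":8,"gripper":1},
    {"ax":0,"ay":0,"az":0,"dx":0,"dy":0,"dz":9,"gripper":1},
    {"ax":0,"ay":0,"az":0,"dx":0,"dy":0,"dz":9,"gripper":1},
  ],
)

```text
time: 3.38
ee_pos: [504.8, -164.7, 34.6]
eef_rot: [[1.0, 0.024, -0.001], [0.024, -1.0, -0.001], [-0.001, 0.001, -1.0]]
force: [-5.1, -3.1, 4.7]
finger_gap: 0.4
grasp_force: 3.0
```

servo_tool(
  rows=[
    {"ax":0,"ay":0,"az":0,"dx":0,"dy":0,"dz":1,"gripper":1},
    {"ax":0,"ay":0,"az":0,"dx":0,"dy":0,"dz":2,"gripper":1},
    {"ax":0,"ay":0,"az":0,"dx":0,"dy":0,"dz":3,"gripper":1},
    {"ax":0,"ay":0,"az":0,"dx":0,"dy":0,"dz":3,"gripper":1},
  ],
)

```text
time: 3.88
ee_pos: [505.0, -164.8, 32.9]
eef_rot: [[1.0, 0.024, 0.0], [0.024, -1.0, -0.002], [-0.0, 0.002, -1.0]]
force: [-9.2, -2.7, 19.1]
finger_gap: 0.4
grasp_force: 10.5
```

The rocker is at its stop (19 N). I'll lift off and look.

servo_tool(
  rows=[
    {"ax":0,"ay":0,"az":0,"dx":0,"dy":0,"dz":-15,"gripper":1},
    {"ax":0,"ay":0,"az":0,"dx":0,"dy":0,"dz":-60,"gripper":1},
    {"ax":0,"ay":0,"az":0,"dx":0,"dy":0,"dz":-110,"gripper":-1},
    {"ax":0,"ay":0,"az":0,"dx":0,"dy":0,"dz":-160,"gripper":-1},
    {"ax":0,"ay":0,"az":0,"dx":0,"dy":0,"dz":-170,"gripper":-1},
    {"ax":0,"ay":0,"az":0,"dx":0,"dy":0,"dz":-170,"gripper":-1},
    {"ax":0,"ay":0,"az":0,"dx":0,"dy":0,"dz":-170,"gripper":-1},
  ],
)

```text
time: 4.75
ee_pos: [504.5, -163.4, 198.9]
eef_rot: [[1.0, 0.023, -0.002], [0.023, -1.0, 0.001], [-0.002, -0.001, -1.0]]
force: [0.6, 0.6, -0.1]
finger_gap: 46.6
grasp_force: 0.0
```

```bash
python3 - <<'E'
from h import *
s=bot.read_state();print(s['time'],s['ee_pos'],s['finger_gap'],s['force'])
w=save('wrist','w3.png');a=save('scene','s3.png');b=save('side','d3.png');c=cam('wrist',s)
T2=(576,-163.8,.023)
f=lambda im,x,y:cv2.resize(im[y:y+75,x:x+100],(400,300),interpolation=cv2.INTER_CUBIC)[:,:,::-1]
cv2.imwrite('pics/c3.png',np.vstack([np.hstack([f(a,205,183),f(b,209,165)]),np.hstack([cv2.resize(w[:,:,::-1],(400,300)),0*f(a,0,0)])]))
th=.42
for P in [(58,0),(-55,14.5),(-55,-14.5),(4,0)]:
    u,v=P[0]+20,12; X=W(T2,-20+u*np.cos(th)-v*np.sin(th),P[1],38+u*np.sin(th)+v*np.cos(th))
    print(P,proj(c,X).round(1),((proj(cam('scene'),X)-[205,183]+.5)*4-.5).round(),((proj(cam('side'),X)-[209,165]+.5)*4-.5).round())
E
```

```text
4.75 [ 504.4722941  -163.40314585  198.92075047] 46.63072226086735 [ 0.58051626  0.55270556 -0.06916785]
(58, 0) [[284.5  59.6]] [[143. 143.]] [[138. 116.]]
(-55, 14.5) [[269.3 181.9]] [[257. 118.]] [[266. 169.]]
(-55, -14.5) [[298.7 181.8]] [[228.  99.]] [[265. 146.]]
(4, 0) [[284.2 125.7]] [[191. 126.]] [[200. 136.]]
```

View pics/c3.png

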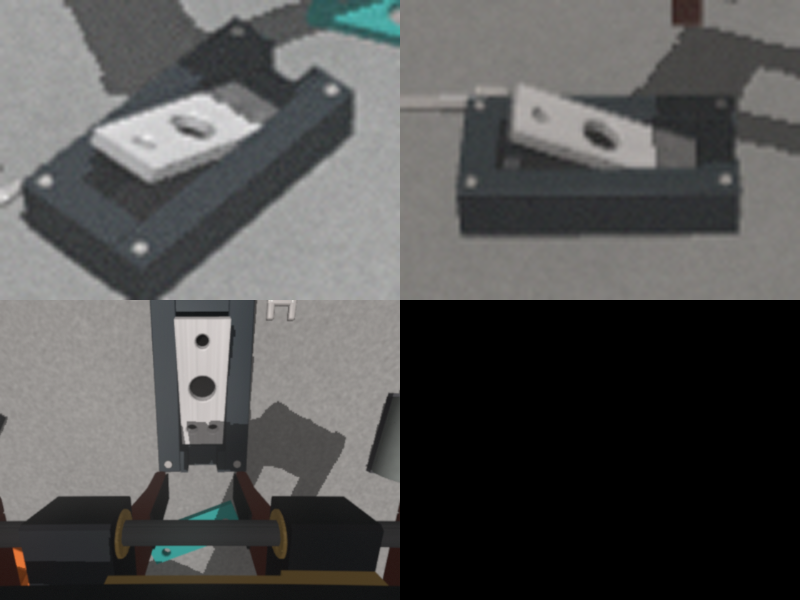

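The plate is tipped: single hole at about (143,138) in the scene crop and (140,115) in the side crop, as predicted for 0.42 rad within 1–2 px. Next I approach the raised end.

```bash
python3 - <<'E'
from h import *
T2=(576.5,-163.8,.023);th=.42
for h in (80,0):
    u,v=65,-6+h
    go(W(T2,-20+u*np.cos(th)-v*np.sin(th),0,38+u*np.sin(th)+v*np.cos(th)),down(.023,th))
E
```

```text
d [81.2  2.1 66.4] a [-0.001  0.423 -0.001]
d [114.1   2.2 139.4] a [-0.001  0.423 -0.001]
```

servo_tool(
  rows=[
    {"ax":0,"ay":0.1,"az":0,"dx":25,"dy":1,"dz":15,"gripper":-1},
    {"ax":0,"ay":0.25,"az":0,"dx":55,"dy":2,"dz":40,"gripper":-1},
    {"ax":0,"ay":0.4,"az":0,"dx":75,"dy":2,"dz":60,"gripper":-1},
    {"ax":0,"ay":0.423,"az":0,"dx":81.2,"dy":2.1,"dz":66.4,"gripper":-1},
    {"ax":0,"ay":0.423,"az":0,"dx":81.2,"dy":2.1,"dz":66.4,"gripper":-1},
    {"ax":0,"ay":0.423,"az":0,"dx":81.2,"dy":2.1,"dz":66.4,"gripper":-1},
    {"ax":0,"ay":0.423,"az":0,"dx":81.2,"dy":2.1,"dz":66.4,"gripper":-1},
  ],
)

```text
time: 5.78
ee_pos: [587.4, -164.4, 134.5]
eef_rot: [[0.911, 0.023, 0.411], [0.021, -1.0, 0.009], [0.411, 0.001, -0.912]]
force: [-0.3, 0.6, -0.7]
finger_gap: 87.5
grasp_force: 0.0
```

```bash
python3 - <<'E'
from h import *
s=bot.read_state();print(s['time'],s['ee_pos'],s['finger_gap'],s['force'])
w=save('wrist','w4.png');c=cam('wrist',s)
T2=(576.5,-163.8,.023);th=.42
for P in [(58,0),(-55,14.5),(-55,-14.5),(4,0),(80,29),(80,-29)]:
    u,v=P[0]+20,12; X=W(T2,-20+u*np.cos(th)-v*np.sin(th),P[1],38+u*np.sin(th)+v*np.cos(th))
    print(P,proj(c,X).round(1))
u,v=65,-6
go(W(T2,-20+u*np.cos(th)-v*np.sin(th),0,38+u*np.sin(th)+v*np.cos(th)),down(.023,th))
E
```

```text
5.775 [ 587.37234978 -164.35625933  134.46465763] 87.54585726496197 [-0.28238594  0.55056229 -0.69761805]
(58, 0) [[280.6 213.3]]
(-55, 14.5) [[262.1 353.7]]
(-55, -14.5) [[299.4 353.7]]
(4, 0) [[280.7 284.2]]
(80, 29) [[237.8 182.1]]
(80, -29) [[323.3 181.9]]
d [-2.8 -0.8 81.6] a [ 0.    -0.004  0.   ]
```

View pics/w4.png

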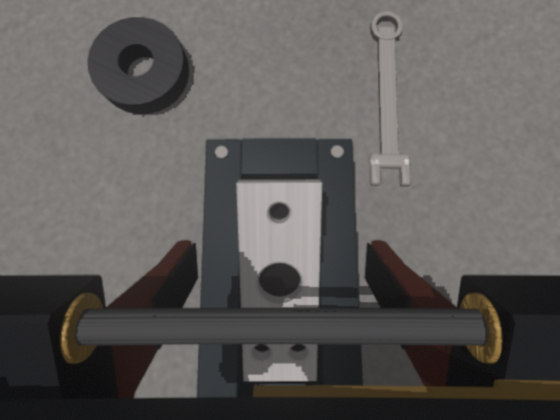

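The single hole is at (279,211) and the plate end edge at row 181, both matching prediction. Descend and grip.

servo_tool(
  rows=[
    {"ax":0,"ay":0,"az":0,"dx":-2,"dy":0,"dz":30,"gripper":-1},
    {"ax":0,"ay":0,"az":0,"dx":-2,"dy":0,"dz":60,"gripper":-1},
    {"ax":0,"ay":0,"az":0,"dx":-2,"dy":0,"dz":75,"gripper":-1},
    {"ax":0,"ay":0,"az":0,"dx":-2,"dy":0,"dz":81,"gripper":-1},
    {"ax":0,"ay":0,"az":0,"dx":-2,"dy":0,"dz":81,"gripper":-1},
    {"ax":0,"ay":0,"az":0,"dx":-2,"dy":0,"dz":81,"gripper":-1},
  ],
)

```text
time: 6.58
ee_pos: [618.3, -163.6, 60.0]
eef_rot: [[0.911, 0.023, 0.411], [0.021, -1.0, 0.009], [0.411, 0.0, -0.911]]
force: [0.6, 0.6, 1.0]
finger_gap: 88.0
grasp_force: 0.0
```

servo_tool(
  rows=[
    {"ax":0,"ay":0,"az":0,"dx":0,"dy":0,"dz":0,"gripper":0.2},
    {"ax":0,"ay":0,"az":0,"dx":0,"dy":0,"dz":0,"gripper":0.5},
    {"ax":0,"ay":0,"az":0,"dx":0,"dy":0,"dz":0,"gripper":1},
    {"ax":0,"ay":0,"az":0,"dx":0,"dy":0,"dz":0,"gripper":1},
    {"ax":0,"ay":0,"az":0,"dx":0,"dy":0,"dz":0,"gripper":1},
    {"ax":0,"ay":0,"az":0,"dx":0,"dy":0,"dz":0,"gripper":1},
  ],
)

```text
time: 7.32
ee_pos: [618.1, -163.4, 59.2]
eef_rot: [[0.912, 0.023, 0.41], [0.021, -1.0, 0.01], [0.411, -0.0, -0.912]]
force: [-1.7, 1.2, 2.6]
finger_gap: 57.6
grasp_force: 30.0
```

servo_tool(
  rows=[
    {"ax":0,"ay":0,"az":0,"dx":4,"dy":0,"dz":-9,"gripper":1},
    {"ax":0,"ay":0,"az":0,"dx":8,"dy":0,"dz":-18,"gripper":1},
    {"ax":0,"ay":0,"az":0,"dx":14,"dy":0,"dz":-30,"gripper":1},
    {"ax":0,"ay":0,"az":0,"dx":22,"dy":0,"dz":-48,"gripper":1},
    {"ax":0,"ay":0,"az":0,"dx":34,"dy":0,"dz":-75,"gripper":1},
    {"ax":0,"ay":0,"az":0,"dx":45,"dy":0,"dz":-100,"gripper":1},
    {"ax":0,"ay":0,"az":0,"dx":52,"dy":0,"dz":-115,"gripper":1},
    {"ax":0,"ay":0,"az":0,"dx":52,"dy":0,"dz":-115,"gripper":1},
    {"ax":0,"ay":0,"az":0,"dx":52,"dy":0,"dz":-115,"gripper":1},
  ],
)

```text
time: 8.45
ee_pos: [617.7, -163.2, 185.0]
eef_rot: [[0.912, 0.023, 0.41], [0.021, -1.0, 0.01], [0.41, -0.0, -0.912]]
force: [0.4, 0.0, -2.5]
finger_gap: 57.8
grasp_force: 30.0
```

```bash
python3 - <<'E'
from h import *
s=bot.read_state();print(s['time'],s['ee_pos'],s['finger_gap'],s['force'],s['wrist_torque'])
go(W(HD,45,0,185),down(HD[2]))
E
```

```text
8.45 [ 617.74835845 -163.1717086   184.99761477] 57.769925677273115 [ 4.30664814e-01  1.56630223e-03 -2.50846939e+00] [ 0.04584469  0.24919171 -0.00815055]
d [ -52.6 -441.4  -23.5] a [ 0.214 -0.385 -1.002]
```

servo_tool(
  rows=[
    {"ax":0.016,"ay":-0.029,"az":-0.075,"dx":-4,"dy":-33,"dz":-2,"gripper":1},
    {"ax":0.038,"ay":-0.068,"az":-0.177,"dx":-9,"dy":-78,"dz":-4,"gripper":1},
    {"ax":0.061,"ay":-0.11,"az":-0.286,"dx":-15,"dy":-126,"dz":-7,"gripper":1},
    {"ax":0.084,"ay":-0.151,"az":-0.393,"dx":-21,"dy":-173,"dz":-9,"gripper":1},
    {"ax":0.107,"ay":-0.193,"az":-0.501,"dx":-26,"dy":-221,"dz":-12,"gripper":1},
    {"ax":0.131,"ay":-0.235,"az":-0.612,"dx":-32,"dy":-270,"dz":-14,"gripper":1},
    {"ax":0.154,"ay":-0.277,"az":-0.721,"dx":-38,"dy":-318,"dz":-17,"gripper":1},
    {"ax":0.178,"ay":-0.32,"az":-0.832,"dx":-44,"dy":-366,"dz":-20,"gripper":1},
    {"ax":0.199,"ay":-0.358,"az":-0.932,"dx":-49,"dy":-411,"dz":-22,"gripper":1},
    {"ax":0.214,"ay":-0.385,"az":-1.002,"dx":-52.6,"dy":-441.4,"dz":-23.5,"gripper":1},
    {"ax":0.214,"ay":-0.385,"az":-1.002,"dx":-52.6,"dy":-441.4,"dz":-23.5,"gripper":1},
    {"ax":0.214,"ay":-0.385,"az":-1.002,"dx":-52.6,"dy":-441.4,"dz":-23.5,"gripper":1},
  ],
)

```text
time: 9.95
ee_pos: [550.0, 276.0, 184.1]
eef_rot: [[0.506, 0.862, -0.001], [0.862, -0.506, -0.001], [-0.002, 0.0, -1.0]]
force: [0.0, -0.2, -2.1]
finger_gap: 57.8
grasp_force: 30.0
```

```bash
python3 - <<'E'
from h import *
s=bot.read_state();print(s['time'],s['ee_pos'],s['finger_gap'],s['force'],s['eef_rot'])
w=save('wrist','w5.png');a=save('scene','s5.png');b=save('side','d5.png')
q=s['ee_pos'];
out=[]
for n,im in(('scene',a),('side',b)):
    x,y=proj(cam(n),[q[0]-20,q[1]-40,q[2]-50])[0].astype(int)-[50,50]; print(n,x,y)
    out.append(cv2.resize(im[y:y+100,x:x+100],(400,400),interpolation=cv2.INTER_CUBIC)[:,:,::-1])
cv2.imwrite('pics/c5.png',np.hstack(out))
E
```

```text
9.95 [550.03790125 275.95906224 184.12445602] 57.835371952691 [ 0.00543819 -0.15699327 -2.07475334] [[ 5.06196595e-01  8.62417943e-01 -5.46467523e-04]
 [ 8.62416742e-01 -5.06196818e-01 -1.46466086e-03]
 [-1.53976993e-03  2.70123601e-04 -9.99998778e-01]]
scene 327 214
side 218 234
```

View pics/c5.png

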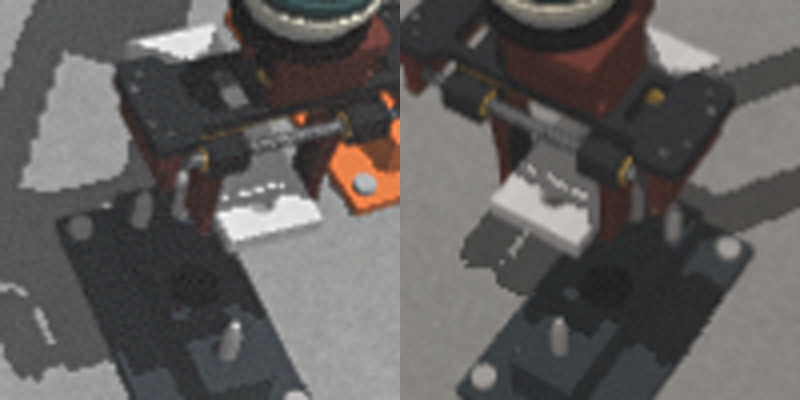

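View pics/w5.png

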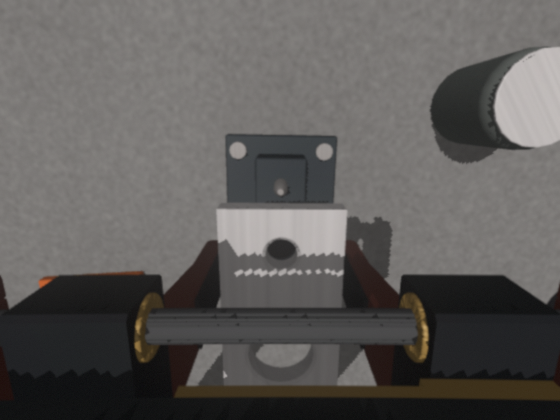

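Wrist view: the plate is held level, single hole at (281,249), bore at (282,357). Behind it are the single stud at (280,185), foot corners at (226,135)/(336,136) and bar end corners at (257,157)/(305,157). Scene and side crops agree that the plate is held properly beyond the head. I'll now compute the head pose and the in-hand offset from this one picture.

```bash
python3 - <<'E'
from h import *
s=bot.read_state(); im=cv2.imread('pics/w5.png');g=cv2.cvtColor(im,6).astype(float)
print('col245',g[195:216,235:255].mean(1).round().astype(int))
print('foot top edge',g[126:145,245:255].mean(1).round().astype(int), g[126:145,305:320].mean(1).round().astype(int))
print('bar end',g[150:164,268:290].mean(1).round().astype(int))
print('row216 L',g[212:222,210:228].mean(0).round().astype(int),'R',g[212:222,338:356].mean(0).round().astype(int))
print('foot row L',g[165:185,220:234].mean(0).round().astype(int),'R',g[165:185,328:344].mean(0).round().astype(int))
print('bar row L',g[170:195,250:264].mean(0).round().astype(int),'R',g[170:195,300:314].mean(0).round().astype(int))
m=(g[232:266,258:306]<95).astype(np.uint8);n,_,st,c=cv2.connectedComponentsWithStats(m);i=1+st[1:,4].argmax();print('hole',c[i]+[258,232],st[i])
print('stud');print(g[174:206:2,270:292:1].round().astype(int))
c=cam('wrist',s);q=s['ee_pos'];R=s['eef_rot']
tool=lambda P:q+np.array(P)@R.T
print('pred plate top z_tool=-18: single,end corners,bore',proj(c,tool([[13,0,-18],[35,29,-18],[35,-29,-18],[35,29,-6],[-41,0,-18]])).round(1).tolist())
print('pred head',proj(c,[W(HD,100,55,12),W(HD,100,-55,12),W(HD,82,23,50),W(HD,82,-23,50),W(HD,58,0,82),W(HD,58,0,50)]).round(1).tolist())
E
```

```text
col245 [ 69  69  69  69  69  69  72  81  93  98  98  98 100 118 152 176 182 182
 182 182 182]
foot top edge [121 120 120 121 121 121 118 106  83  64  65  70  71  71  71  71  70  70
  71] [116 117 117 116 117 117 118 116 105  81  61  60  65  66  66  66  66  65
  67]
bar end [67 67 66 59 46 38 37 40 48 58 64 65 65 65]
row216 L [121 122 122 122 122 126 145 166 176 178 178 180 182 184 184 182 181 179] R [183 182 181 181 180 179 178 173 152 121 103  97  94  94  95  94  92  92]
foot row L [122 121 121 120 119 112  90  72  69  70  71  71  70  70] R [ 64  64  64  64  63  62  71  94 111 117 117 118 118 119 119 118]
bar row L [68 68 68 67 64 60 61 65 67 68 67 67 67 67] R [64 64 64 63 58 51 49 55 61 63 63 64 64 64]
hole [281.77272727 254.23564593] [  4   7  44  27 836]
stud
[[ 66  65  66  66  66  65  67  66  65  65  65  65  64  65  65  65  65  64
   64  64  65  64]
 [ 66  66  66  66  66  65  65  65  65  65  65  64  64  64  65  64  64  64
   65  63  64  64]
 [ 66  66  65  66  66  67  67  67  69  72  71  70  70  67  65  67  65  64
   64  64  64  64]
 [ 65  66  66  66  66  69  74  79  81  81  81  
[... 701 characters left out ...]
7  67  68  68  67  67  67  67  66  68  67  64  56  58  61  66  65  66
   66  66  66  66]
 [ 69  68  67  68  68  68  67  67  67  67  66  65  64  65  67  66  65  65
   67  67  66  67]
 [ 67  65  63  63  66  65  64  61  64  65  63  62  61  63  63  65  65  66
   64  63  64  66]
 [ 71  67  64  65  67  65  64  63  65  65  66  63  64  65  64  66  70  69
   66  63  61  61]
 [ 96  97  97  97  96  96  96  96  95  94  93  94  94  94  94  93  95  95
   95  95  94  93]]
pred plate top z_tool=-18: single,end corners,bore [[277.4, 254.0], [342.8, 207.5], [211.6, 207.7], [338.2, 201.2], [277.9, 355.2]]
pred head [[221.4, 138.1], [333.9, 137.8], [251.4, 161.1], [303.5, 160.9], [277.3, 195.4], [277.6, 187.8]]
```

```bash
cat >> h.py <<'E'
def edge(g,axis,fix,lo,hi,sgn):
    # subpixel strongest edge per fixed col/row; axis=0: search along rows at cols fix
    gb=cv2.GaussianBlur(g,(0,0),1.2); out=[]
    for f in fix:
        p=gb[lo:hi,f] if axis==0 else gb[f,lo:hi]
        d=np.gradient(p)*sgn; i=int(np.clip(d.argmax(),1,len(d)-2)); a,b,c=d[i-1:i+2]
        k=lo+i+(0.5*(a-c)/(a-2*b+c) if a-2*b+c else 0); out.append((f,k) if axis==0 else (k,f))
    return np.array(out)
def line(c,px,z,R,q):
    # to tool frame at plane z: returns fit direction & centroid
    X=(ray(c,px,z)-q)@R; X=X[:,:2]; m=np.median(X,0); vx,vy,x,y=cv2.fitLine(X.astype(np.float32),cv2.DIST_HUBER,0,.01,.01).ravel()
    return np.array([x,y]).round(2),round(float(np.arctan2(vy,vx)),4)
E
python3 - <<'E'
from h import *
s=bot.read_state();g=cv2.cvtColor(cv2.imread('pics/w5.png'),6).astype(float)
c=cam('wrist',s);q=s['ee_pos'];R=s['eef_rot'];zp=q[2]+18
L=lambda n,e,z:print(n,*line(c,e,z,R,q))
L('foot end',edge(g,0,range(250,314),126,143,-1),12)
L('foot L',edge(g,1,range(165,200),218,234,-1),12)
L('foot R',edge(g,1,range(165,200),328,344,1),12)
L('bar L',edge(g,1,range(165,198),251,258,-1),50)
L('bar R',edge(g,1,range(165,198),302,310,1),50)
L('plate end top',edge(g,0,range(228,338),205,214,1),zp)
L('plate end bot',edge(g,0,range(228,338),198,205,1),zp-12)
L('plate L',edge(g,1,range(212,234),210,226,1),zp)
L('plate R',edge(g,1,range(212,234),338,356,-1),zp)
print('hole col',g[232:268,276:286].mean(1).round().astype(int))
print('hole row',g[246:252,260:304].mean(0).round().astype(int))
S=cam('scene');D=cam('side');o=lambda L,x,y:(np.array(L)+.5)/4-.5+[x,y]
hd=[[-55,14.5,82],[-55,-14.5,82],[58,0,82],[4,0,50],[100,-55,12],[100,55,12]]
hs=o([(189,10),(151,22),(243,152),(203,116),(173,293),(328,252)],325,257)
hv=o([(265,40),(227,20),(150,155),(197,123)],220,275)
print(fit([(S,hd[:4],hs[:4])],[527,238,1])[0],fit([(D,hd[:4],hv)],[527,238,1])[0])
x,r=fit([(S,hd[:4],hs[:4]),(D,hd[:4],hv)],[527,238,1]);print(x.round(3),r.round(1).tolist())
E
```

```text
foot end [59.91  0.56] -1.553
foot L [ 12.56 -53.84] 0.0257
foot R [12.45 55.91] 0.0141
bar L [ 23.09 -22.74] 0.0056
bar R [20.8  25.86] 0.0357
plate end top [34.4   4.96] -1.5643
plate end bot [34.19  1.75] -1.551
plate L [ 28.25 -27.19] 0.008
plate R [27.74 30.85] 0.0068
hole col [183 183 183 182 176 156 124  91  60  46  45  44  44  44  44  44  44  44
  44  43  43  43  43  42  42  44  48  59  72  77  78  79  79  79  80  83]
hole row [182 180 172 156 141 126 104  75  54  45  44  44  43  43  44  43  43  44
  44  44  44  44  44  44  44  44  44  44  44  43  43  44  44  45  54  76
 103 124 138 155 170 176 178 180]
[527.54838691 238.7874861    1.05543294] [527.12661831 237.23743695   1.02243397]
[527.208 238.075   1.038] [[0.6, 0.1], [-0.1, -0.5], [-0.2, -0.0], [-0.6, -0.5], [-0.3, -0.0], [-0.3, 0.3], [0.2, 0.6], [0.1, 0.1]]
```

servo_tool(
  rows=[
    {"ax":0,"ay":0,"az":0.0125,"dx":4.5,"dy":-0.8,"dz":30,"gripper":1},
    {"ax":0,"ay":0,"az":0.0125,"dx":4.5,"dy":-0.8,"dz":65,"gripper":1},
    {"ax":0,"ay":0,"az":0.0125,"dx":4.5,"dy":-0.8,"dz":88,"gripper":1},
    {"ax":0,"ay":0,"az":0.0125,"dx":4.5,"dy":-0.8,"dz":94,"gripper":1},
    {"ax":0,"ay":0,"az":0.0125,"dx":4.5,"dy":-0.8,"dz":94,"gripper":1},
    {"ax":0,"ay":0,"az":0.0125,"dx":4.5,"dy":-0.8,"dz":94,"gripper":1},
  ],
)

```text
time: 10.85
ee_pos: [553.4, 280.9, 92.5]
eef_rot: [[0.517, 0.856, 0.003], [0.856, -0.517, 0.0], [0.002, 0.003, -1.0]]
force: [-0.9, 0.1, -2.8]
finger_gap: 57.5
grasp_force: 30.0
```

```bash
python3 - <<'E'
from h import *
s=bot.read_state();print(s['time'],s['ee_pos'],s['force'])
save('wrist','w6.png');a=save('scene','s6.png');b=save('side','d6.png')
w=cv2.imread('pics/w6.png')
f=lambda im,x,y,k,W_,H_:cv2.resize(im[y:y+H_,x:x+W_],None,fx=k,fy=k,interpolation=cv2.INTER_CUBIC)
A=f(a[:,:,::-1],335,245,4,100,75);B=f(b[:,:,::-1],225,265,4,100,75)
C=f(w,180,120,4,200,150)[:300+0]
C=f(w,180,60,3,260,100)
cv2.imwrite('pics/c6.png',np.vstack([np.hstack([A,B]),np.pad(f(w,147,150,3,266,100),((0,0),(1,1),(0,0)))]))
print(cv2.imread('pics/c6.png').shape)
E
```

```text
10.85 [553.36012535 280.8966249   92.53719149] [-0.87537836  0.07981131 -2.84122288]
(600, 800, 3)
```

View pics/c6.png

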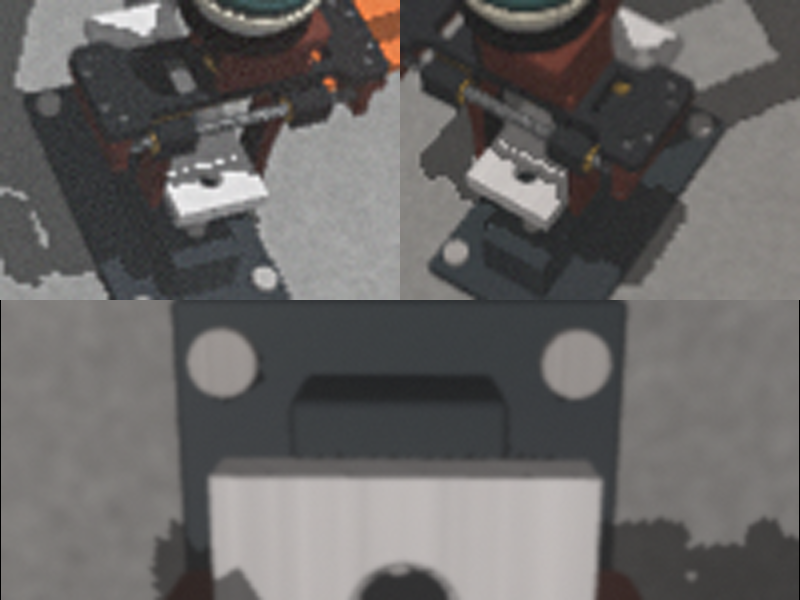

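Wrist crop: the single stud's tip is just showing at the hole's upper rim, near full-image (280,240), with the hole centre at column ≈282. The bar is centred at column ≈279.8 and the plate at ≈281.8. I'll get numbers from the same picture.

```bash
python3 - <<'E'
from h import *
s=bot.read_state();g=cv2.cvtColor(cv2.imread('pics/w6.png'),6).astype(float)
c=cam('wrist',s);q=s['ee_pos'];R=s['eef_rot'];zp=q[2]+18
L=lambda n,e,z:print(n,*line(c,e,z,R,q))
L('foot L',edge(g,1,range(155,200),196,214,-1),12)
L('foot R',edge(g,1,range(155,200),345,362,1),12)
L('plate end top',edge(g,0,range(225,340),205,213,1),zp)
L('plate L',edge(g,1,range(212,234),208,226,1),zp)
L('plate R',edge(g,1,range(212,234),338,356,-1),zp)
L('bar end top',edge(g,0,range(255,308),180,190,1),50)
print('bar col',g[170:206,260:300].mean(1).round().astype(int))
print('foot end',g[90:150:1,230:240].mean(1).round().astype(int))
print(g[234:252,264:300:2].round().astype(int))
print('tip pred(HD)',proj(c,W((527.2,238.1,1.03),58,0,82)),'tool xy of tip px 280,240',((ray(c,[(280,240)],82)-q)@R).round(1))
E
```

```text
foot L [ 32.75 -53.89] 0.005
foot R [29.49 54.92] 0.0053
plate end top [34.42  1.13] -1.564
plate L [ 27.33 -27.3 ] 0.0118
plate R [27.64 30.85] 0.0051
bar end top [34.64 -1.43] -1.5683
bar col [63 64 63 62 55 43 38 38 38 38 39 39 41 45 52 57 60 62 63 63 63 63 63 63
 63 63 64 64 64 64 64 64 71 85 95 98]
foot end [122 121 122 122 122 121 120 118 118 117 118 118 119 120 120 121 121 120
 120 120 120 120 120 121 121 121 121 121 122 122 123 122 122 122 121 120
 120 120 120 120 120 120 120 120 120 120 120 120 120 120 120 121 121 121
 122 121 118 103  74  54]
[[181 177 177 180 182 183 185 183 182 184 184 185 185 183 180 177 179 180]
 [182 178 177 180 183 183 184 183 182 182 184 185 185 183 179 176 179 180]
 [182 178 176 180 182 182 181 177 173 174 179 183 184 183 179 177 179 180]
 [180 177 177 179 180 175 168 159 154 150 160 170 179 182 179 177 178 181]
 [181 177 177 179 172 155 140 136 137 122 128 144 163 172 178 177 178 180]
 [180 177 176 172 149 122 122 134 137 115  93 117 130 147 171 177 179 179]
 [180 177 172 152 113  97 107 129 129 104  66  78  88 116 155 173 179 180]
 [180 175 157 12
[... 197 characters left out ...]
27 162 178]
 [176 146 113  68  50  50  49  50  49  49  49  50  50  51  67 118 148 175]
 [170 133  96  54  49  49  49  50  49  50  50  50  49  49  54 103 132 169]
 [159 123  75  49  48  50  50  49  50  49  49  50  49  49  49  82 123 160]
 [150 112  59  49  50  49  49  49  49  49  48  49  49  49  49  62 121 153]
 [143 103  52  48  51  49  47  50  49  49  49  49  48  49  51  56 119 148]
 [137  99  51  48  48  50  50  48  49  50  49  48  49  50  50  52 111 142]
 [129  93  51  48  50  49  48  49  49  49  49  49  49  49  48  53 100 137]
 [127  90  55  49  50  49  49  48  50  48  49  49  49  48  49  56  95 141]]
tip pred(HD) [[277.81421845 242.81646966]] tool xy of tip px 280,240 [[ 9.5  1.1 10.3]]
```

servo_tool(
  rows=[
    {"ax":0,"ay":0,"az":-0.002,"dx":-1.2,"dy":-0.9,"dz":5,"gripper":1},
    {"ax":0,"ay":0,"az":-0.002,"dx":-1.2,"dy":-0.9,"dz":10,"gripper":1},
    {"ax":0,"ay":0,"az":-0.002,"dx":-1.2,"dy":-0.9,"dz":12,"gripper":1},
    {"ax":0,"ay":0,"az":-0.002,"dx":-1.2,"dy":-0.9,"dz":12,"gripper":1},
    {"ax":0,"ay":0,"az":-0.002,"dx":-1.2,"dy":-0.9,"dz":12,"gripper":1},
  ],
)

```text
time: 11.62
ee_pos: [551.1, 280.2, 79.3]
eef_rot: [[0.515, 0.857, 0.001], [0.857, -0.515, -0.001], [0.0, 0.001, -1.0]]
force: [0.2, 0.1, -2.4]
finger_gap: 57.7
grasp_force: 30.0
```

```bash
python3 - <<'E'
from h import *
s=bot.read_state();print(s['time'],s['ee_pos'],s['force'],s['eef_rot'].round(4).tolist())
save('wrist','w7.png')
g=cv2.cvtColor(cv2.imread('pics/w7.png'),6).astype(float)
c=cam('wrist',s);q=s['ee_pos'];R=s['eef_rot'];zp=q[2]+18
L=lambda n,e,z:print(n,*line(c,e,z,R,q))
L('plate end top',edge(g,0,range(225,340),205,213,1),zp)
L('plate L',edge(g,1,range(212,234),208,226,1),zp)
L('plate R',edge(g,1,range(212,234),338,356,-1),zp)
print(g[236:276:2,262:302:2].round().astype(int))
print('tip/hole ctr pred', ((ray(c,[(280,240),(280,250)],82)-q)@R).round(1).tolist(), proj(c,q+np.array([[12.4,1.7,-18],[19.9,1.7,-18],[4.9,1.7,-18],[4.9,1.7,-6]])@R.T).round(1).tolist())
E
```

```text
11.625 [551.08190911 280.2231186   79.26142224] [ 0.17922465  0.13039806 -2.40659752] [[0.5149, 0.8572, 0.0011], [0.8572, -0.5149, -0.0005], [0.0001, 0.0012, -1.0]]
plate end top [34.4   6.81] -1.5642
plate L [ 28.12 -27.29] 0.0128
plate R [27.66 30.83] 0.008
[[185 183 179 178 182 184 184 183 179 173 177 180 184 186 184 181 179 181
  182 180]
 [185 182 179 179 181 175 161 146 131 128 141 144 149 162 175 179 178 180
  181 180]
 [183 182 178 173 159 136 121 110 128 147 147 143 135 117 137 158 174 180
  181 181]
 [185 181 171 143 122  82  74  95 138 147 145 146 139  89  90 122 150 175
  181 180]
 [184 178 147 117  72  51  53  76 125 145 145 146 129  73  53  68 123 153
  177 180]
 [183 160 117  75  50  50  50  52  76 117 130 123  83  53  51  51  83 127
  162 179]
 [177 144 104  52  49  50  50  49  50  55  62  57  50  50  50  49  57 119
  151 174]
 [166 129  92  53  50  49  49  49  49  49  51  49  50  49  50  49  55 103
  147 169]
 [157  99  81  59  49  47  50  49  49  49  48  49  50  50  49  50  59  87
  129 156]
 [126  90  79  73  54  48  49  47  48  49  49  49  49  48  48  55  72  79
 
[... 281 characters left out ...]
3  80  80  81  80  81  79  79  80  80  79  77  78  83  89
   90  94]
 [ 95  93  90  89  84  80  80  80  80  82  80  79  80  79  79  84  90  92
   93  94]
 [ 96  95  91  89  91  86  82  81  81  81  81  80  81  81  84  89  91  93
   94  94]
 [103  95  92  92  92  92  92  96  87  84  86 109 108  91  91  95 112 101
   95  98]
 [150 110 123  99  93 101 127 148 104 101 128 161 157 106 117 148 169 147
  120 144]
 [158 160 172 141 121 153 171 167 141 147 169 171 154 143 173 175 170 156
  163 175]
 [ 99 136 160 134 159 178 167 136 121 166 173 154 111 118 169 151 115  97
  133 150]]
tip/hole ctr pred [[14.3, 1.1, -2.7], [8.9, 1.1, -2.7]] [[281.2, 255.2], [281.1, 239.8], [281.2, 270.2], [281.1, 259.9]]
```

The stud tip is inside the hole's view, centred at about (282,242), and needs about +0.8/+0.4 mm. Correct, then start down.

servo_tool(
  rows=[
    {"ax":0,"ay":0,"az":0,"dx":0.8,"dy":0.4,"dz":0,"gripper":1},
    {"ax":0,"ay":0,"az":0,"dx":0.8,"dy":0.4,"dz":2,"gripper":1},
    {"ax":0,"ay":0,"az":0,"dx":0.8,"dy":0.4,"dz":4,"gripper":1},
    {"ax":0,"ay":0,"az":0,"dx":0.8,"dy":0.4,"dz":6,"gripper":1},
    {"ax":0,"ay":0,"az":0,"dx":0.8,"dy":0.4,"dz":8,"gripper":1},
    {"ax":0,"ay":0,"az":0,"dx":0.8,"dy":0.4,"dz":8,"gripper":1},
  ],
)

```text
time: 12.42
ee_pos: [551.5, 280.6, 71.0]
eef_rot: [[0.515, 0.857, 0.001], [0.857, -0.515, -0.001], [-0.0, 0.001, -1.0]]
force: [-0.6, -0.3, -2.9]
finger_gap: 57.1
grasp_force: 30.0
```

servo_tool(
  rows=[
    {"ax":0,"ay":0,"az":0,"dx":0,"dy":0,"dz":2,"gripper":1},
    {"ax":0,"ay":0,"az":0,"dx":0,"dy":0,"dz":4,"gripper":1},
    {"ax":0,"ay":0,"az":0,"dx":0,"dy":0,"dz":6,"gripper":1},
    {"ax":0,"ay":0,"az":0,"dx":0,"dy":0,"dz":8,"gripper":1},
    {"ax":0,"ay":0,"az":0,"dx":0,"dy":0,"dz":8,"gripper":1},
  ],
)

```text
time: 13.05
ee_pos: [551.6, 280.6, 63.1]
eef_rot: [[0.515, 0.857, 0.001], [0.857, -0.515, -0.001], [-0.0, 0.001, -1.0]]
force: [0.1, 0.4, -1.8]
finger_gap: 57.4
grasp_force: 30.0
```

servo_tool(
  rows=[
    {"ax":0,"ay":0,"az":0,"dx":0,"dy":0,"dz":2,"gripper":1},
    {"ax":0,"ay":0,"az":0,"dx":0,"dy":0,"dz":4,"gripper":1},
    {"ax":0,"ay":0,"az":0,"dx":0,"dy":0,"dz":6,"gripper":1},
    {"ax":0,"ay":0,"az":0,"dx":0,"dy":0,"dz":8,"gripper":1},
    {"ax":0,"ay":0,"az":0,"dx":0,"dy":0,"dz":10,"gripper":1},
    {"ax":0,"ay":0,"az":0,"dx":0,"dy":0,"dz":10,"gripper":1},
  ],
)

```text
time: 13.8
ee_pos: [551.6, 280.6, 53.0]
eef_rot: [[0.515, 0.857, 0.001], [0.857, -0.515, -0.001], [-0.0, 0.001, -1.0]]
force: [-0.2, -0.3, -1.7]
finger_gap: 57.7
grasp_force: 30.0
```

```bash
python3 - <<'E'
from h import *
s=bot.read_state();print(s['time'],s['ee_pos'],s['force'],s['wrist_torque'])
save('wrist','w8.png')
g=cv2.cvtColor(cv2.imread('pics/w8.png'),6).astype(float)
print(g[222:276:3,262:302:2].round().astype(int))
E
```

```text
13.8 [551.58291933 280.62442135  53.04346206] [-0.21625548 -0.31088977 -1.66722948] [ 0.07095691 -0.08938334 -0.01311212]
[[189 187 183 182 186 188 189 190 190 188 189 190 191 190 188 185 183 182
  185 184]
 [188 187 184 183 186 188 189 190 189 189 189 190 191 191 188 184 183 183
  185 184]
 [188 186 182 181 185 186 189 188 188 188 189 190 190 190 188 185 182 184
  185 185]
 [188 186 183 182 185 187 188 188 189 187 189 189 190 190 187 185 181 183
  185 183]
 [187 186 181 181 185 186 187 187 188 188 188 189 190 189 187 183 181 183
  184 183]
 [188 185 182 182 184 185 180 173 165 156 159 159 174 184 185 182 181 183
  184 183]
 [187 184 181 176 157 132 119 105  91  94  96  99 102 117 133 160 177 183
  185 183]
 [186 183 161 127 107  91  91  90  91  93  91  90  88  86  87 108 140 168
  181 182]
 [186 163 126  77  74  90  91  93  93  95  95  94  91  87  82  77  90 138
  166 182]
 [173 129 100  55  81  90  93  95  98  98  98  97  94  88  83  78  67 116
  151 173]
 [164 135  90  65  84  91  95  99 101 101 102 100  95  90  85  79  75 101
  148 161]
 [148 102  82  79  84  87  83  93 105 106  99  89  92  91  83  75  73  82
  101  94]
 [ 95  91  82  79  72  70  72  87  99  83  78  75  77  80  71  71  73  83
   91  93]
 [ 98  92  88  82  76  70  71  74  79  82  82  80  76  73  70  71  80  89
   92  96]
 [ 97  95  91  91  84  77  70  76  82  82  81  81  81  73  71  82  90  92
   94  96]
 [ 97  97  94  91  94  94  86  81  82  81  81  81  82  84  91  93  93  95
   97  96]
 [157 138  97 105 134 160 131 105 140 133 124 116 130 137  99  98 120 154
  138  97]
 [179 155 145 174 178 167 142 165 176 161 131 109 167 168 151 172 177 175
  154 104]]
```

The stud fills the hole and the forces are quiet. Continue to the face.

servo_tool(
  rows=[
    {"ax":0,"ay":0,"az":0,"dx":0,"dy":0,"dz":2,"gripper":1},
    {"ax":0,"ay":0,"az":0,"dx":0,"dy":0,"dz":4,"gripper":1},
    {"ax":0,"ay":0,"az":0,"dx":0,"dy":0,"dz":6,"gripper":1},
    {"ax":0,"ay":0,"az":0,"dx":0,"dy":0,"dz":7.5,"gripper":1},
    {"ax":0,"ay":0,"az":0,"dx":0,"dy":0,"dz":7.5,"gripper":1},
  ],
)

```text
time: 14.48
ee_pos: [551.6, 280.6, 45.6]
eef_rot: [[0.515, 0.857, 0.001], [0.857, -0.515, -0.001], [-0.0, 0.001, -1.0]]
force: [0.1, 0.4, -2.4]
finger_gap: 57.6
grasp_force: 30.0
```

servo_tool(
  rows=[
    {"ax":0,"ay":0,"az":0,"dx":0,"dy":0,"dz":0.5,"gripper":1},
    {"ax":0,"ay":0,"az":0,"dx":0,"dy":0,"dz":1,"gripper":1},
    {"ax":0,"ay":0,"az":0,"dx":0,"dy":0,"dz":1.5,"gripper":1},
    {"ax":0,"ay":0,"az":0,"dx":0,"dy":0,"dz":2,"gripper":1},
    {"ax":0,"ay":0,"az":0,"dx":0,"dy":0,"dz":2,"gripper":1},
  ],
)

```text
time: 15.1
ee_pos: [551.7, 280.7, 43.7]
eef_rot: [[0.515, 0.857, 0.001], [0.857, -0.515, -0.001], [-0.0, 0.001, -1.0]]
force: [-1.2, -0.1, -3.0]
finger_gap: 57.6
grasp_force: 30.0
```

servo_tool(
  rows=[
    {"ax":0,"ay":0,"az":0,"dx":0,"dy":0,"dz":0.5,"gripper":1},
    {"ax":0,"ay":0,"az":0,"dx":0,"dy":0,"dz":1,"gripper":1},
    {"ax":0,"ay":0,"az":0,"dx":0,"dy":0,"dz":1.5,"gripper":1},
    {"ax":0,"ay":0,"az":0,"dx":0,"dy":0,"dz":1.5,"gripper":1},
  ],
)

```text
time: 15.6
ee_pos: [551.8, 280.7, 43.4]
eef_rot: [[0.515, 0.857, 0.001], [0.857, -0.515, -0.0], [0.0, 0.001, -1.0]]
force: [-2.1, -2.2, 8.0]
finger_gap: 57.3
grasp_force: 30.0
```

Contact with the face (z stopped, +11 N). Open slowly and rise.

servo_tool(
  rows=[
    {"ax":0,"ay":0,"az":0,"dx":0,"dy":0,"dz":-1,"gripper":1},
    {"ax":0,"ay":0,"az":0,"dx":0,"dy":0,"dz":-1,"gripper":-0.4},
    {"ax":0,"ay":0,"az":0,"dx":0,"dy":0,"dz":-1,"gripper":-1},
    {"ax":0,"ay":0,"az":0,"dx":0,"dy":0,"dz":-1,"gripper":-1},
    {"ax":0,"ay":0,"az":0,"dx":0,"dy":0,"dz":-1,"gripper":-1},
    {"ax":0,"ay":0,"az":0,"dx":0,"dy":0,"dz":-1,"gripper":-1},
  ],
)

```text
time: 16.35
ee_pos: [551.8, 280.7, 43.2]
eef_rot: [[0.515, 0.857, 0.001], [0.857, -0.515, -0.001], [0.0, 0.001, -1.0]]
force: [-0.5, 0.1, 0.9]
finger_gap: 87.8
grasp_force: 0.0
```

servo_tool(
  rows=[
    {"ax":0,"ay":0,"az":0,"dx":0,"dy":0,"dz":-20,"gripper":-1},
    {"ax":0,"ay":0,"az":0,"dx":0,"dy":0,"dz":-60,"gripper":-1},
    {"ax":0,"ay":0,"az":0,"dx":-30,"dy":0,"dz":-110,"gripper":-1},
    {"ax":0,"ay":0,"az":0,"dx":-80,"dy":0,"dz":-150,"gripper":-1},
    {"ax":0,"ay":0,"az":0,"dx":-100,"dy":0,"dz":-170,"gripper":-1},
    {"ax":0,"ay":0,"az":0,"dx":-100,"dy":0,"dz":-170,"gripper":-1},
    {"ax":0,"ay":0,"az":0,"dx":-100,"dy":0,"dz":-170,"gripper":-1},
    {"ax":0,"ay":0,"az":0,"dx":-100,"dy":0,"dz":-170,"gripper":-1},
  ],
)

```text
time: 17.35
ee_pos: [499.9, 195.6, 211.9]
eef_rot: [[0.514, 0.858, -0.001], [0.858, -0.514, -0.001], [-0.001, -0.0, -1.0]]
force: [-0.0, 0.2, -0.8]
finger_gap: 87.8
grasp_force: 0.0
```

```bash
python3 - <<'E'
from h import *
s=bot.read_state();c=cam('wrist',s)
P=(527.2,238.1,1.029)
for n in('scene','side','wrist'):
    im=save(n,f'{n}9.png');cc=c if n=='wrist' else cam(n)
    cor=lambda e1,e2,z0=62:proj(cc,[W(P,80,29,z0+e1),W(P,80,-29,z0+e1),W(P,-80,-29,z0+e2),W(P,-80,29,z0+e2)])
    g=cv2.cvtColor(im,cv2.COLOR_RGB2GRAY);sat=im.max(2).astype(int)-im.min(2)
    m=((g>135)&(sat<25)).astype(np.uint8)
    roi=np.zeros_like(m);cv2.fillConvexPoly(roi,cv2.convexHull((cor(0,0)+0).astype(np.int32)),1);roi=cv2.dilate(roi,np.ones((17,17)))
    m=cv2.morphologyEx(m*roi,cv2.MORPH_CLOSE,np.ones((5,5)));k,lab,st,_=cv2.connectedComponentsWithStats(m);i=1+st[1:,4].argmax()
    h=cv2.convexHull(np.argwhere(lab==i)[:,::-1].astype(np.float32));q=cv2.approxPolyDP(h,4,True).reshape(-1,2)
    print(n,st[i,4],'seen',q.round().tolist(),'pred flat',cor(0,0).round(1).tolist(),'pair up 8',cor(0,8)[2:].round(1).tolist())
E
```

```text
scene 1831 seen [[405.0, 311.0], [378.0, 311.0], [354.0, 262.0], [368.0, 247.0], [382.0, 248.0], [405.0, 294.0]] pred flat [[397.9, 303.6], [376.6, 309.0], [353.1, 260.2], [373.0, 255.6]] pair up 8 [[353.4, 258.4], [373.4, 253.8]]
side 1061 seen [[293.0, 288.0], [262.0, 330.0], [244.0, 320.0], [277.0, 276.0]] pred flat [[262.3, 330.3], [242.8, 319.4], [276.5, 275.9], [295.0, 285.1]] pair up 8 [[276.5, 274.1], [295.1, 283.3]]
wrist 10071 seen [[322.0, 42.0], [318.0, 219.0], [308.0, 224.0], [264.0, 224.0], [242.0, 214.0], [238.0, 41.0]] pred flat [[246.5, 49.3], [314.8, 49.3], [310.4, 228.6], [251.0, 228.6]] pair up 8 [[311.1, 231.2], [250.3, 231.2]]
```

The plate corners seen in the side view match a flat, fully seated plate to about 1 px on three corners and 3.5 px on the fourth, likely hand shadow. The gripper is clear, so I hand in.

```bash
python3 -c "
from rig import bot
print(bot.sign_off())"
```

```text
the job is handed in; nothing more can be done
None
```

I tipped the plate, lifted it out, turned it onto the three studs of the slate head and released it. It looked flat and fully home in the last camera check (side-view corners within about 1–3.5 px of the predicted flat pose), and I handed the job in at about 17.5 s; no verdict was shown.

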